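# Walk the spice pack back to the stop rail

## Task

On the pantry bench, walk the pack of yellow-lidded jars straight back into the green taped bay in front of it until its far side is snug and square against the aluminium stop rail. Creep it as you would any heavy load: push its blue corner post first, then its orange one, then the blue one again, and so on in turn until it is home. Touch it only at these two posts (not the jars or the cardboard), never let it swing more than about 25 degrees out of square with the rail, and leave the red-lidded pack where it stands.

Things in the scene. Friction and masses are not known exactly. Their poses are not given: they have to be found in the camera images.
- yellow_pack: The pack to move: loose cardboard tray with six yellow-lidded jars, one rigid piece, 144 (x) by 210 (y) by 72 mm high, 0.7-0.95 kg. Origin: centre of its underside. x points away from the robot to its far side, 70 mm ahead of the origin. Starts 90 to 120 mm short of the rail before one bay. Pushing one post (4 to 12 N) swings that corner forward; the other stays almost in place.
- blue_post: Blue plastic post on the near left (+y) corner of the yellow-lidded pack, fixed to it. Its near face, the one to push, is 44 mm wide, 3 to 69 mm above the table, square to the pack's x. Origin: middle of that face's width, at table level, 74 mm nearer the robot and 83 mm left of the pack's origin. Axes as the pack's.
- orange_post: Orange post on the near right (-y) corner of the yellow-lidded pack, otherwise like the blue one; origin 74 mm nearer the robot and 83 mm right of the pack's origin. Between the two posts is a space of 122 mm, where tray front and jars lie 7 mm or more behind the posts' near faces.
- red_pack: The bystander: same kind and size of pack with the same blue and orange posts, but red lids. It stands before the other bay, its side about 100 mm or more from the yellow pack's. Origin and axes as the yellow pack's.
- rail: Fixed aluminium stop rail, 660 mm long (y), 40 mm high. Origin: mid-length of its near face, table level; x points away from the robot, square to it. Before it two bays in flat green tape, 238 mm wide, centred 170 mm left and right of the origin. A pack that is home has its origin 70 mm before the near face, mid-bay.

How it is judged (in metres and radians):
On the way, in this order (a step that is already met when the one before it is completed fails the run):
1. the blue post has been pushed forward (more than 20 mm) (contact force between any of the fingers, the arm and blue_post above 1 N and distance of blue_post from where it was at the start of the episode above 0.02 m), for 0.1 s.
2. then the orange post has been pushed forward (more than 20 mm) (contact force between any of the fingers, the arm and orange_post above 1 N and distance of orange_post from where it was at the start of the episode above 0.02 m), for 0.1 s.
3. then the blue post has been pushed again, to more than 50 mm from its start (contact force between any of the fingers, the arm and blue_post above 1 N and distance of blue_post from where it was at the start of the episode above 0.05 m), for 0.1 s.
At the end, for the whole second after the job is handed in: The yellow-lidded pack rests flat on the table in a bay, its far side within 18 mm of the stop rail at mid-width, square to the rail within 10 degrees and within 30 mm of the bay's middle sideways (x of yellow_pack in the frame of rail between -0.088 and -0.06 m and (y of yellow_pack in the frame of rail between 0.14 and 0.2 m or y of yellow_pack in the frame of rail between -0.2 and -0.14 m) and angle between the x axis of yellow_pack and the x axis of rail, either way round below 0.175 rad and angle between yellow_pack's own z axis and vertical below 0.1 rad and linear speed of yellow_pack below 0.01 m/s and height (world z) of yellow_pack below 0.01 m); the robot touches nothing.
It fails at once if the robot touches the yellow-lidded pack elsewhere than at a post (contact force between any of the fingers, the arm and yellow_pack above 1 N and contact force between each of the fingers, the arm and blue_post below 0.05 N and contact force between each of the fingers, the arm and orange_post below 0.05 N).
It fails at once if the yellow-lidded pack swings more than 30 degrees out of square with the rail (angle between the x axis of yellow_pack and the x axis of rail, either way round above 0.524 rad).
It fails at once if the red-lidded pack is shifted by more than 15 mm (distance of red_pack from where it was at the start of the episode above 0.015 m).
It also fails if it takes over 51 s, if anything falls off the work surface, if the arm or the gripper's body presses on something with over 40 N, if the wrist force passes 120 N, or if a joint passes its speed limit or range.

## Robot

A 6-joint arm with a two-finger parallel gripper is mounted at the origin on the work surface. World frame = base frame: x ahead of the robot, y to its left, z up, the work surface at z = 0. Lengths are in m, angles in degrees, forces in N, time in s.
With the tool pointing down it reaches from about 0.375 to 0.9 m from the base axis. Payload 3.1 kg.
Tool frame: the origin (TCP) lies at the very end of the fingers, on their centre line; the grasp point (between the pads) lies 19 mm behind it; z points along the fingers, y is the line along which they close (so a half turn about z gives the same grasp; the last joint's range is limited). The gripper opens to 87 mm and grips with 3 to 60 N. Pads are 19 mm wide; open, the fingers measure 117 mm over their backs; the gripper's body (75 mm by 190 mm) begins 51 mm behind the grasp point.
Start: joints at [-79.154, 30.224, 82.088, -0, 67.689, -10.227], TCP at [0.225, -0.583, 0.223] pointing down, gripper open.
Joint ranges: [-176.69, 176.69], [-43.24, 126.21], [12.49, 139.97], [-82, 262], [0, 151.66], [-163.58, 163.58]. Speed limits (degrees/s): [159.86, 159.86, 180, 180, 180, 180].

## Interface

Orientations are given as a 3x3 rotation matrix whose columns are the frame's x, y, z axes.
In Python, from rig import bot gives the robot as it stands.
- The arm moves only by the tool move_arm, never from a script. Its argument "increments" is a list of rows, each an object with "xyz": the shift along the tool's x, y, z in mm, a list of three; "roll": the turn about the tool's z in rad; "grip": the opening in per cent of the stroke, from 0 (shut) to 100 (fully open). A call has 1 to 5 rows; each row shifts and turns the commanded pose from where the row before left it, along the tool's axes as they then stand; what a row does not reach is not made up. A row lasts 1/12 s, in which the tool goes at most 41.7 mm and 7.16 degrees, less where a joint would pass 70% of its speed; a pose out of reach is approached as far as the arm can. A call is refused whole if a number of a shift passes 41.7 or a number of a turn 0.125, either way. A call with a gripper value outside its range is refused whole. The fingers move at their own pace and stop on an object; the grip force is fixed at half the most. Time passes only in rows, so rows that do not move let the fingers close. It gives the time, the measured TCP pose, the force, the opening and the grip force at its end, in the units of the state.
- bot.read_state(): the state, without advancing time (a new reading comes with each control period).
- bot.capture(name): name is "side" or "top" or "wrist"; returns (picture, depth): 384x512x3 uint8, red, green, blue; 384x512 float32, m along the optical axis (not along the pixel's ray), 0 where there is no reading.
- bot.camera_model(name): a dict with "intrinsics" (3x3 intrinsics, pixels), "rvec" (rotation vector, rad) and "tvec" (3), from world to camera coordinates, as OpenCV has them; the wrist camera has in their place "tool_from_camera" (4x4, takes a point from camera to tool coordinates, whose origin is the TCP and whose axes are the flange's). Camera axes: x right, y down, z forward; pixel columns grow to the right and rows downward; lengths in m; the calibration is good to about 2 mm. The wrist camera is an equidistant fisheye: a pixel r from the principal point sees the ray r / f radians off the axis. A picture is of the moment at which its call begins: read the wrist's pose just before it. camera_model takes no time and is no camera call.
- bot.hand_in(): hands the job in; it is judged then, once.
Trained networks look in the newest picture that a camera, given by its name, has taken for a name from the list of things; names that differ only in an ending like _2 or _b are one class to them, and where a whole thing is asked for, a point or a joint stands for the part that bears it (a point fixed in the world has none). Each returns a list of dicts, best first, with "conf" (0 to 1); they miss things now and then, are a little off and sometimes report something else, mostly with a low value. They report only what shows in the picture. A call takes as long as a camera call.
- bot.spot_in(label, camera): "at" ([x, y, z] in m, in the coordinates of the camera as it stood for that picture, good to about 4 mm: the middle of the surface that is visible of it).
- bot.trace(label, camera): "mask" (384x512 bool, what is visible of it).
The state is a dict: "time_s": time; "joint_positions": joint angles; "qvel": joint speeds; "tau": joint torques, N m; "position": TCP position; "tcp_rot": TCP orientation; "force": force on the tool from outside, world axes, zero at the start; "moment": the same for the moment, N m; "opening": opening from 0.0 (shut) to 1.0 (fully open); "grasp_force": force on a finger pad.
Only numpy, scipy, OpenCV 4.12 (cv2) and the standard library are available. Lean on these libraries where they do the work, as an engineer would, in place of code of your own. Each camera call takes 0.05 s, during which the arm holds its last target. There are 200 camera calls.

## Working session

There is one attempt and no reset: what is moved stays moved. The work goes in short steps, Python scripts to look and compute and a tool call to move; the robot and the scene stay as the last step left them, time stands still between calls to the robot, and variables do not carry over. Pictures are saved under pics/ and viewed, at most 10 in all, crops included, and the job is handed in when it is done.

Besides the shell and the picture viewer there is one more tool, called by a JSON object that holds its "method" and its "body". move_arm: Moves the arm, as the interface text tells. Its arguments: {"type":"object","properties":{"increments":{"type":"array"}},"required":["increments"]}

```bash
mkdir -p pics
cat > h.py <<'E'
import numpy as np, cv2
from rig import bot
def cap(n):
    p,d=bot.capture(n); return p,d
def toworld(at,cam):
    m=bot.camera_model(cam); R=cv2.Rodrigues(np.array(m["rvec"],float))[0]
    return (np.atleast_2d(at)-np.array(m["tvec"]).ravel())@R
def cloud(mask,d,cam):
    m=bot.camera_model(cam);K=np.array(m["intrinsics"])
    v,u=np.nonzero(mask&(d>0)); z=d[v,u]
    return toworld(np.c_[(u-K[0,2])/K[0,0]*z,(v-K[1,2])/K[1,1]*z,z],cam)
E
python3 - <<'E'
from h import *
ims=[]
for c in("top","side"):
    p,d=cap(c); ims.append(p)
    for l in("yellow_pack","red_pack","blue_post","orange_post","rail"):
        for r in bot.spot_in(l,c): print(c,l,round(r["conf"],2),toworld(r["at"],c).round(3))
        if l in("yellow_pack","rail","red_pack"):
            for r in bot.trace(l,c)[:1]:
                P=cloud(r["mask"],d,c); print('  mask',len(P),np.percentile(P,[2,50,98],axis=0).round(3).tolist())
                if l=="rail":
                    T=P[P[:,2]>.03]; print(np.polyfit(T[:,1],T[:,0],1), cv2.minAreaRect(T[:,:2].astype(np.float32)))
                else:
                    T=P[P[:,2]>.05]; print(cv2.minAreaRect(T[:,:2].astype(np.float32)))
cv2.imwrite("pics/a.png",cv2.resize(np.hstack(ims)[:,:,::-1],(800,300)))
s=bot.read_state();print(s["time_s"],np.array(s["tcp_rot"]).round(3))
E
```

```text
top yellow_pack 0.69 [[0.498 0.049 0.065]]
top yellow_pack 0.56 [[0.561 0.134 0.059]]
  mask 9029 [[0.494, 0.04, 0.003], [0.561, 0.135, 0.058], [0.631, 0.236, 0.073]]
((0.5579074025154114, 0.13743096590042114), (0.1357504427433014, 0.20984375476837158), 0.8163654804229736)
top red_pack 0.96 [[ 0.56  -0.197  0.058]]
  mask 9048 [[0.493, -0.307, 0.003], [0.56, -0.197, 0.058], [0.631, -0.103, 0.073]]
((0.5572302341461182, -0.20468741655349731), (0.13604919612407684, 0.21074150502681732), 3.518472909927368)
top blue_post 0.72 [[0.491 0.235 0.065]]
top orange_post 0.74 [[0.494 0.046 0.067]]
top rail 0.55 [[ 0.749 -0.012  0.002]]
  mask 10454 [[0.576, -0.328, -0.002], [0.753, -0.01, 0.003], [0.797, 0.296, 0.04]]
[-0.05011894  0.74453715] ((0.7463681697845459, -0.01784321665763855), (0.013465158641338348, 0.6559171080589294), 2.834381580352783)
side yellow_pack 0.94 [[0.559 0.081 0.057]]
  mask 5619 [[0.49, 0.031, 0.002], [0.555, 0.08, 0.056], [0.63, 0.236, 0.074]]
((0.5566025972366333, 0.13699905574321747), (0.13676166534423828, 0.2126907855272293), 1.2126004695892334)
side red_pack 0.9 [[ 0.562 -0.226  0.06 ]]
side blue_post 0.6 [[0.488 0.236 0.062]]
side orange_post 0.64 [[0.504 0.032 0.041]]
side orange_post 0.36 [[ 0.563 -0.225  0.059]]
side rail 0.72 [[ 0.749 -0.176  0.011]]
side rail 0.54 [[0.503 0.032 0.042]]
  mask 8716 [[0.636, -0.345, 0.001], [0.752, -0.178, 0.01], [0.8, 0.272, 0.042]]
[-0.05138896  0.74225207] ((0.7453997135162354, -0.022583365440368652), (0.013794275932013988, 0.6523080468177795), 2.952141284942627)
0.9 [[ 0.933  0.36   0.   ]
 [ 0.36  -0.933 -0.   ]
 [-0.     0.    -1.   ]]
```

View pics/a.png

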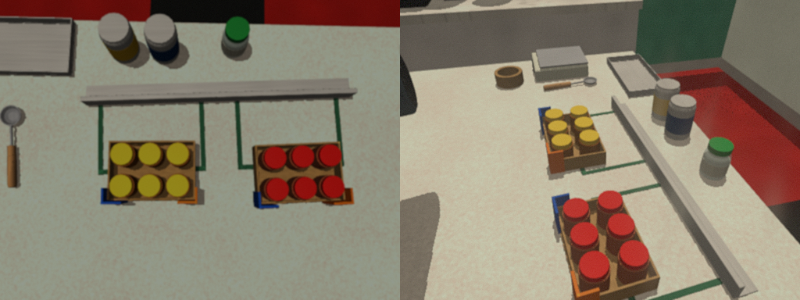

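The top view (left half) shows the yellow pack at about (152,172), with its blue post at (112,197) and orange post at (188,198). The rail runs along row 92, and the red pack is at (300,172). The network fits agree with these positions. The rail is yawed about +2.9°, so I'll turn the tool square to it while travelling.

{"method": "move_arm", "body": {"increments": [{"xyz":[26,-32,0],"roll":0.106,"grip":0},{"xyz":[26,-32,0],"roll":0.106,"grip":0},{"xyz":[20,-36,0],"roll":0.106,"grip":0},{"xyz":[14,-39,0],"roll":0,"grip":0},{"xyz":[14,-39,0],"roll":0,"grip":0}]}}

```text
time_s: 1.32
position: [0.2929, -0.3867, 0.2226]
tcp_rot: [[0.999, 0.049, 0.0], [0.049, -0.999, -0.0], [0.0, 0.0, -1.0]]
force: [0.3, 0.0, 0.4]
opening: 0.709
grasp_force: 0.0
```

Run:
```python
from h import *
p,d=cap("top")
m=max(bot.trace("rail","top"),key=lambda r:r["conf"])["mask"]
P=cloud(np.ones_like(m,bool),d,"top")
# rail-frame search: near face via height profile
u=np.array([1,.0505])/np.hypot(1,.0505)
for y0 in(-.3,-.2,-.02,.1,.25):
    S=P[(abs(P[:,1]-y0)<.03)&(P[:,0]>.68)&(P[:,0]<.8)]
    S=S[S[:,2]>.02]; q=S[:,0]+.0505*(S[:,1]-y0)
    print(y0,len(S),np.percentile(q,[1,50,99]).round(4),np.median(S[:,2]))
S=P[(P[:,0]>.69)&(P[:,0]<.8)&(P[:,2]>.025)&(P[:,2]<.05)&(abs(P[:,1])<.45)]
S=S[abs(S[:,0]-.743+.0505*S[:,1])<.025]
print("y ext",np.percentile(S[:,1],[.2,99.8]))
# yellow posts
for l in("blue_post","orange_post","yellow_pack"):
    for r in bot.trace(l,"top"):
        C=cloud(r["mask"],d,"top"); print(l,round(r["conf"],2),len(C),np.percentile(C,[2,50,98],axis=0).round(3).tolist())
s=bot.read_state();print(s["time_s"],np.array(s["position"]).round(4),np.array(s["tcp_rot"]).round(3)[:2,0])
```

```text
-0.3 280 [0.7543 0.7579 0.7667] 0.037863857496450624
-0.2 280 [0.7493 0.7529 0.7615] 0.03790632675370223
-0.02 282 [0.7404 0.7437 0.7525] 0.03771283904661618
0.1 291 [0.7342 0.7375 0.7463] 0.03797217347779438
0.25 290 [0.7265 0.7303 0.7387] 0.03789102873832291
y ext [-0.3461276   0.30867085]
blue_post 0.7 311 [[0.484, 0.197, -0.002], [0.494, 0.233, 0.062], [0.521, 0.241, 0.07]]
orange_post 0.53 168 [[0.491, 0.032, 0.009], [0.497, 0.049, 0.068], [0.524, 0.074, 0.07]]
yellow_pack 0.61 9116 [[0.494, 0.04, 0.002], [0.562, 0.136, 0.057], [0.631, 0.236, 0.073]]
1.5667 [ 0.293  -0.3893  0.2231] [0.999 0.051]
```

{"method": "move_arm", "body": {"increments": [{"xyz":[24,-34,0],"roll":0,"grip":0},{"xyz":[24,-34,0],"roll":0,"grip":0},{"xyz":[24,-34,0],"roll":0,"grip":0},{"xyz":[24,-34,0],"roll":0,"grip":0},{"xyz":[24,-34,0],"roll":0,"grip":0}]}}

```text
time_s: 1.98
position: [0.4055, -0.2134, 0.2228]
tcp_rot: [[0.999, 0.047, 0.001], [0.047, -0.999, -0.002], [0.001, 0.002, -1.0]]
force: [1.4, -0.3, 0.5]
opening: 0.091
grasp_force: 0.0
```

{"method": "move_arm", "body": {"increments": [{"xyz":[8,-40,0],"roll":0,"grip":0},{"xyz":[8,-40,0],"roll":0,"grip":0},{"xyz":[8,-40,0],"roll":0,"grip":0},{"xyz":[8,-40,0],"roll":0,"grip":0},{"xyz":[8,-40,0],"roll":0,"grip":0}]}}

```text
time_s: 2.4
position: [0.4358, -0.0106, 0.2228]
tcp_rot: [[0.999, 0.047, 0.002], [0.047, -0.999, -0.001], [0.002, 0.001, -1.0]]
force: [0.9, -0.5, 0.1]
opening: 0.003
grasp_force: 0.0
```

{"method": "move_arm", "body": {"increments": [{"xyz":[0,-40,0],"roll":0,"grip":0},{"xyz":[0,-40,0],"roll":0,"grip":0},{"xyz":[0,-40,0],"roll":0,"grip":0},{"xyz":[0,-40,0],"roll":0,"grip":0},{"xyz":[0,-40,0],"roll":0,"grip":0}]}}

```text
time_s: 2.82
position: [0.4259, 0.1901, 0.2228]
tcp_rot: [[0.999, 0.048, 0.002], [0.048, -0.999, 0.0], [0.002, 0.0, -1.0]]
force: [0.6, -0.6, 0.2]
opening: 0.0
grasp_force: 0.0
```

{"method": "move_arm", "body": {"increments": [{"xyz":[0,-16,37],"roll":0,"grip":0},{"xyz":[0,-14,38],"roll":0,"grip":0},{"xyz":[5,0,41],"roll":0,"grip":0},{"xyz":[5,0,41],"roll":0,"grip":0},{"xyz":[5,0,38],"roll":0,"grip":0}]}}

```text
time_s: 3.23
position: [0.4399, 0.2195, 0.0253]
tcp_rot: [[0.999, 0.049, 0.002], [0.049, -0.999, 0.0], [0.002, -0.0, -1.0]]
force: [0.5, 0.2, 0.7]
opening: 0.005
grasp_force: 0.0
```

{"method": "move_arm", "body": {"increments": [{"xyz":[15,0,0],"roll":0,"grip":0},{"xyz":[10,0,0],"roll":0,"grip":0},{"xyz":[7,0,0],"roll":0,"grip":0},{"xyz":[6,0,0],"roll":0,"grip":0},{"xyz":[0,0,0],"roll":0,"grip":0}]}}

```text
time_s: 3.65
position: [0.4784, 0.2215, 0.0291]
tcp_rot: [[0.999, 0.049, 0.005], [0.049, -0.999, 0.001], [0.005, -0.001, -1.0]]
force: [0.1, 0.1, 0.4]
opening: 0.004
grasp_force: 0.0
```

{"method": "move_arm", "body": {"increments": [{"xyz":[8,0,2],"roll":0,"grip":0},{"xyz":[8,0,1],"roll":0,"grip":0},{"xyz":[8,0,0],"roll":0,"grip":0},{"xyz":[8,0,0],"roll":0,"grip":0},{"xyz":[1,0,0],"roll":0,"grip":0}]}}

```text
time_s: 4.07
position: [0.5101, 0.2236, 0.0257]
tcp_rot: [[0.999, 0.05, 0.003], [0.05, -0.999, 0.001], [0.003, -0.001, -1.0]]
force: [-2.0, 2.1, -0.8]
opening: 0.007
grasp_force: 1.5
```

```bash
cat >> h.py <<'E'
RO=np.array([.739,-.019]); RY=np.arctan(.0505)
RR=np.array([[np.cos(RY),-np.sin(RY)],[np.sin(RY),np.cos(RY)]])
def pack(png=None):
    """yellow lids -> pack pose in rail frame (tops of 6 lids are centred on the pack)"""
    p,d=cap("top"); hsv=cv2.cvtColor(p,cv2.COLOR_RGB2HSV)
    m=(hsv[...,0]>18)&(hsv[...,0]<35)&(hsv[...,1]>150)&(hsv[...,2]>70)
    C=cloud(m,d,"top"); C=C[(C[:,2]>.055)&(C[:,2]<.09)&(C[:,0]>.45)&(C[:,0]<.75)&(C[:,1]>0)&(C[:,1]<.3)]
    r=cv2.minAreaRect(C[:,:2].astype(np.float32)); c,(w,h),a=r
    a=(a+45)%90-45
    q=RR.T@(np.array(c)-RO)
    s=bot.read_state()
    print("t %.2f n %d size %.3f %.3f yaw_rel %.1f centre world %s rail %s tcp_rail %s tcp %s F %s"%(s["time_s"],len(C),w,h,a-np.degrees(RY),np.round(c,3),q.round(3),(RR.T@(np.array(s["position"][:2])-RO)).round(3),np.round(s["position"],3),np.round(s["force"],1)))
    if png: cv2.imwrite(png,cv2.resize(p[60:300,60:420,::-1],(720,480)))
E
python3 -c "
from h import *
pack('pics/b.png')"
```

```text
t 4.12 n 3749 size 0.174 0.121 yaw_rel -12.3 centre world [0.584 0.13 ] rail [-0.147  0.156] tcp_rail [-0.217  0.254] tcp [0.51  0.223 0.026] F [0.3 0.5 0.4]
```

View pics/b.png

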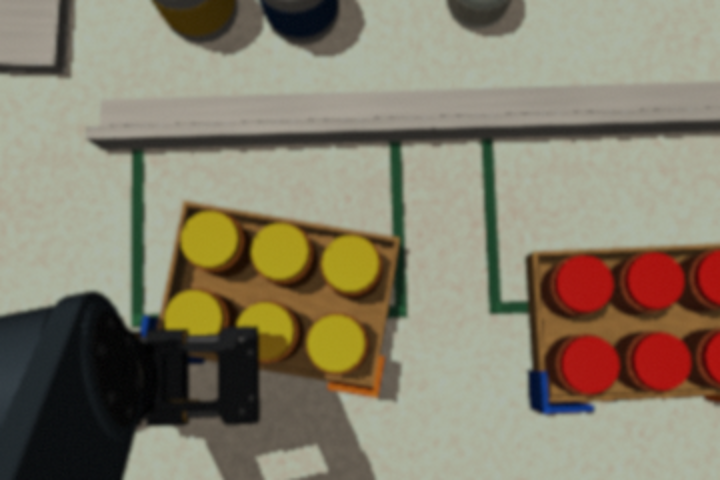

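The picture shows the blue corner swung forward about 12°, with the orange post at (355,388) still near its start. I'll creep a little more so step 1's contact time is certain.

{"method": "move_arm", "body": {"increments": [{"xyz":[2,0,0],"roll":0,"grip":0},{"xyz":[2,0,0],"roll":0,"grip":0},{"xyz":[2,0,0],"roll":0,"grip":0},{"xyz":[2,0,0],"roll":0,"grip":0},{"xyz":[1,0,0],"roll":0,"grip":0}]}}

```text
time_s: 4.53
position: [0.5153, 0.2237, 0.0248]
tcp_rot: [[0.999, 0.05, -0.004], [0.05, -0.999, -0.0], [-0.004, -0.0, -1.0]]
force: [-5.3, 1.8, 4.5]
opening: 0.008
grasp_force: 2.9
```

{"method": "move_arm", "body": {"increments": [{"xyz":[-20,0,0],"roll":0,"grip":0},{"xyz":[-35,0,0],"roll":0,"grip":0},{"xyz":[-32,20,0],"roll":0,"grip":0},{"xyz":[0,40,0],"roll":0,"grip":0},{"xyz":[0,40,0],"roll":0,"grip":0}]}}

```text
time_s: 4.95
position: [0.4336, 0.1195, 0.0249]
tcp_rot: [[0.998, 0.055, -0.0], [0.055, -0.998, -0.0], [-0.0, 0.0, -1.0]]
force: [0.9, -1.0, -0.1]
opening: 0.012
grasp_force: 0.0
```

```bash
python3 -c "
from h import *
pack()
p,d=cap('top')
for l in('blue_post','orange_post'):
    for r in bot.trace(l,'top'):
        C=cloud(r['mask'],d,'top'); C=C[C[:,2]>.05]; print(l,round(r['conf'],2),len(C),np.percentile(C,[2,50,98],axis=0).round(3).tolist(),cv2.minAreaRect(C[:,:2].astype(np.float32)))
"
```

```text
t 5.00 n 4074 size 0.173 0.123 yaw_rel -13.7 centre world [0.588 0.128] rail [-0.143  0.155] tcp_rail [-0.296  0.147] tcp [0.436 0.113 0.025] F [ 0.6 -3.  -0.2]
blue_post 0.56 212 [[0.528, 0.202, 0.051], [0.54, 0.235, 0.067], [0.567, 0.242, 0.07]] ((0.539412260055542, 0.2283497154712677), (0.054409872740507126, 0.02917628549039364), 41.82929229736328)
orange_post 0.45 151 [[0.497, 0.034, 0.058], [0.504, 0.05, 0.068], [0.527, 0.08, 0.07]] ((0.5061296224594116, 0.05249140411615372), (0.02783319540321827, 0.05313514918088913), 25.489734649658203)
```

{"method": "move_arm", "body": {"increments": [{"xyz":[0,30,0],"roll":0,"grip":0},{"xyz":[0,25,0],"roll":0,"grip":0},{"xyz":[16,0,0],"roll":0,"grip":0},{"xyz":[16,0,0],"roll":0,"grip":0},{"xyz":[10,0,0],"roll":0,"grip":0}]}}

```text
time_s: 5.57
position: [0.4831, 0.0672, 0.0249]
tcp_rot: [[0.999, 0.051, 0.004], [0.051, -0.999, -0.0], [0.004, 0.001, -1.0]]
force: [0.3, 0.4, 0.1]
opening: 0.002
grasp_force: 0.0
```

{"method": "move_arm", "body": {"increments": [{"xyz":[6,0,0],"roll":0,"grip":0},{"xyz":[6,0,0],"roll":0,"grip":0},{"xyz":[6,0,0],"roll":0,"grip":0},{"xyz":[6,0,0],"roll":0,"grip":0},{"xyz":[6,0,0],"roll":0,"grip":0}]}}

```text
time_s: 5.98
position: [0.5094, 0.0686, 0.0243]
tcp_rot: [[0.999, 0.051, -0.002], [0.051, -0.999, 0.0], [-0.002, -0.0, -1.0]]
force: [-2.9, -1.5, -0.3]
opening: 0.005
grasp_force: 1.5
```

```bash
python3 -c "
from h import *
pack('pics/c.png')"
```

```text
t 6.03 n 3338 size 0.173 0.120 yaw_rel -7.4 centre world [0.603 0.134] rail [-0.128  0.16 ] tcp_rail [-0.222  0.099] tcp [0.512 0.068 0.025] F [-0.8 -0.4 -0.9]
```

View pics/c.png

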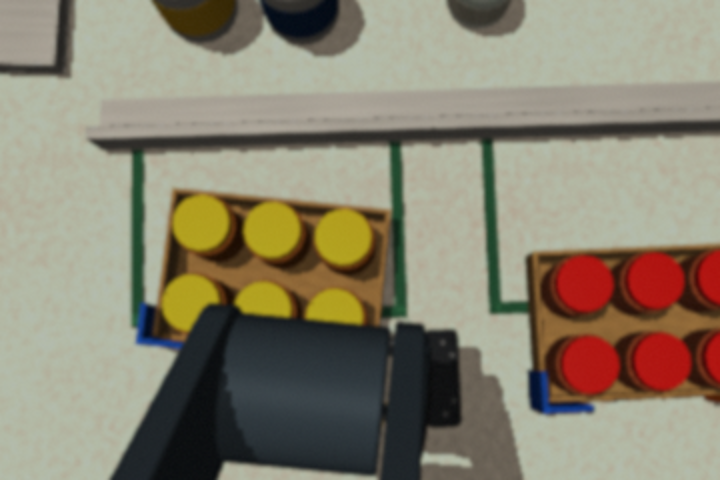

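The picture shows the pack turning back square, now 7° out. The finger sits slightly inboard on the orange post, so I'll re-seat it about 12 mm to the right and continue.

{"method": "move_arm", "body": {"increments": [{"xyz":[-10,0,0],"roll":0,"grip":0},{"xyz":[0,12,0],"roll":0,"grip":0},{"xyz":[10,0,0],"roll":0,"grip":0},{"xyz":[6,0,0],"roll":0,"grip":0},{"xyz":[6,0,0],"roll":0,"grip":0}]}}

```text
time_s: 6.45
position: [0.5228, 0.0559, 0.0245]
tcp_rot: [[0.999, 0.049, -0.001], [0.049, -0.999, -0.0], [-0.001, 0.0, -1.0]]
force: [-2.0, -2.3, 1.1]
opening: 0.008
grasp_force: 1.7
```

{"method": "move_arm", "body": {"increments": [{"xyz":[6,0,0],"roll":0,"grip":0},{"xyz":[6,0,0],"roll":0,"grip":0},{"xyz":[5,0,0],"roll":0,"grip":0},{"xyz":[4,0,0],"roll":0,"grip":0},{"xyz":[3,0,0],"roll":0,"grip":0}]}}

```text
time_s: 6.87
position: [0.5471, 0.0579, 0.0244]
tcp_rot: [[0.999, 0.05, -0.0], [0.05, -0.999, -0.0], [-0.0, 0.0, -1.0]]
force: [-2.8, -1.7, 0.0]
opening: 0.007
grasp_force: 1.7
```

```bash
python3 -c "
from h import *
pack()"
```

```text
t 6.92 n 2464 size 0.106 0.193 yaw_rel 29.9 centre world [0.652 0.163] rail [-0.078  0.186] tcp_rail [-0.187  0.086] tcp [0.548 0.058 0.025] F [-1.5 -1.6 -0.3]
```

{"method": "move_arm", "body": {"increments": [{"xyz":[-30,0,0],"roll":0,"grip":0},{"xyz":[-38,0,0],"roll":0,"grip":0},{"xyz":[-20,-35,0],"roll":0,"grip":0},{"xyz":[-15,-38,0],"roll":0,"grip":0},{"xyz":[0,-40,0],"roll":0,"grip":0}]}}

```text
time_s: 7.33
position: [0.4349, 0.1658, 0.0246]
tcp_rot: [[0.999, 0.046, -0.003], [0.046, -0.999, 0.0], [-0.003, -0.0, -1.0]]
force: [-0.2, 0.3, 0.5]
opening: 0.005
grasp_force: 0.0
```

```bash
python3 -c "
from h import *
pack('pics/d.png')"
```

```text
t 7.38 n 4006 size 0.118 0.173 yaw_rel 2.9 centre world [0.626 0.147] rail [-0.105  0.171] tcp_rail [-0.292  0.207] tcp [0.437 0.173 0.025] F [ 1.9  3.3 -0.3]
```

View pics/d.png

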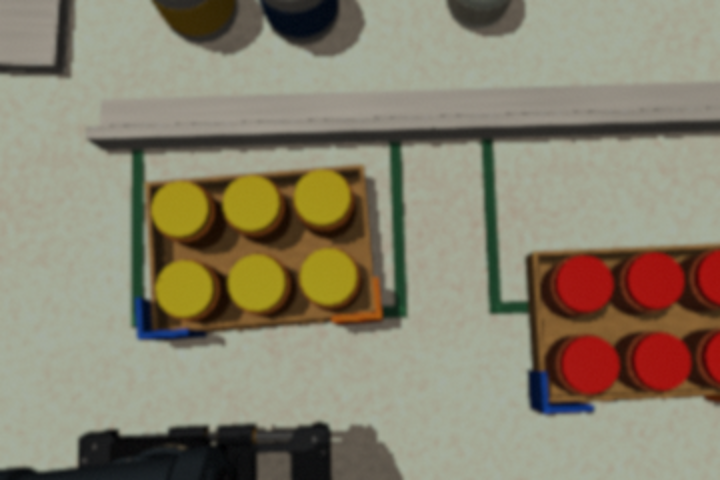

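The picture shows the pack 3° out of square and nicely centred sideways in the bay. The blue post at (165,333) is next, with about 36 mm to go.

{"method": "move_arm", "body": {"increments": [{"xyz":[10,-28,0],"roll":0,"grip":0},{"xyz":[20,-22,0],"roll":0,"grip":0},{"xyz":[30,0,0],"roll":0,"grip":0},{"xyz":[22,0,0],"roll":0,"grip":0},{"xyz":[8,0,0],"roll":0,"grip":0}]}}

```text
time_s: 7.8
position: [0.5321, 0.2219, 0.0257]
tcp_rot: [[0.999, 0.05, 0.01], [0.05, -0.999, 0.003], [0.01, -0.002, -1.0]]
force: [-4.3, 2.1, 2.1]
opening: 0.008
grasp_force: 2.6
```

{"method": "move_arm", "body": {"increments": [{"xyz":[5,0,0],"roll":0,"grip":0},{"xyz":[5,0,0],"roll":0,"grip":0},{"xyz":[5,0,0],"roll":0,"grip":0},{"xyz":[5,0,0],"roll":0,"grip":0},{"xyz":[5,0,0],"roll":0,"grip":0}]}}

```text
time_s: 8.22
position: [0.5479, 0.2211, 0.0239]
tcp_rot: [[0.999, 0.049, -0.005], [0.049, -0.999, -0.0], [-0.005, 0.0, -1.0]]
force: [-2.3, 0.9, -1.5]
opening: 0.001
grasp_force: 1.3
```

{"method": "move_arm", "body": {"increments": [{"xyz":[4,0,0],"roll":0,"grip":0},{"xyz":[4,0,0],"roll":0,"grip":0},{"xyz":[3,0,0],"roll":0,"grip":0},{"xyz":[2,0,0],"roll":0,"grip":0},{"xyz":[2,0,0],"roll":0,"grip":0}]}}

```text
time_s: 8.63
position: [0.5656, 0.2219, 0.0244]
tcp_rot: [[0.999, 0.05, -0.0], [0.05, -0.999, 0.0], [-0.0, -0.0, -1.0]]
force: [-2.8, 1.3, -1.8]
opening: 0.004
grasp_force: 1.3
```

```bash
python3 -c "
from h import *
pack()"
```

```text
t 8.68 n 3564 size 0.174 0.118 yaw_rel -6.7 centre world [0.649 0.138] rail [-0.082  0.162] tcp_rail [-0.16   0.249] tcp [0.566 0.222 0.024] F [-1.8  0.5 -0.9]
```

{"method": "move_arm", "body": {"increments": [{"xyz":[-35,0,0],"roll":0,"grip":0},{"xyz":[-35,0,0],"roll":0,"grip":0},{"xyz":[-10,38,0],"roll":0,"grip":0},{"xyz":[0,41,0],"roll":0,"grip":0},{"xyz":[0,41,0],"roll":0,"grip":0}]}}

```text
time_s: 9.1
position: [0.4923, 0.0976, 0.0252]
tcp_rot: [[0.999, 0.054, 0.004], [0.054, -0.999, -0.001], [0.004, 0.001, -1.0]]
force: [2.1, 0.5, 0.8]
opening: 0.005
grasp_force: 0.0
```

{"method": "move_arm", "body": {"increments": [{"xyz":[0,30,0],"roll":0,"grip":0},{"xyz":[0,14,0],"roll":0,"grip":0},{"xyz":[25,0,0],"roll":0,"grip":0},{"xyz":[20,0,0],"roll":0,"grip":0},{"xyz":[8,0,0],"roll":0,"grip":0}]}}

```text
time_s: 9.52
position: [0.5527, 0.0551, 0.0257]
tcp_rot: [[0.999, 0.049, 0.01], [0.049, -0.999, -0.001], [0.01, 0.002, -1.0]]
force: [1.0, -1.1, 0.1]
opening: 0.007
grasp_force: 0.0
```

```bash
python3 -c "
from h import *
pack()"
```

```text
t 9.57 n 2699 size 0.173 0.119 yaw_rel -5.6 centre world [0.65  0.138] rail [-0.081  0.161] tcp_rail [-0.182  0.084] tcp [0.553 0.056 0.026] F [1.4 0.7 0.1]
```

{"method": "move_arm", "body": {"increments": [{"xyz":[6,0,0],"roll":0,"grip":0},{"xyz":[6,0,0],"roll":0,"grip":0},{"xyz":[6,0,0],"roll":0,"grip":0},{"xyz":[5,0,0],"roll":0,"grip":0},{"xyz":[3,0,0],"roll":0,"grip":0}]}}

```text
time_s: 9.98
position: [0.5719, 0.0582, 0.0242]
tcp_rot: [[0.999, 0.05, -0.002], [0.05, -0.999, -0.0], [-0.002, 0.0, -1.0]]
force: [-3.0, -2.2, -0.5]
opening: 0.004
grasp_force: 1.4
```

{"method": "move_arm", "body": {"increments": [{"xyz":[-25,0,0],"roll":0,"grip":0},{"xyz":[-35,0,0],"roll":0,"grip":0},{"xyz":[-35,0,0],"roll":0,"grip":0},{"xyz":[-15,-30,0],"roll":0,"grip":0},{"xyz":[0,-30,0],"roll":0,"grip":0}]}}

```text
time_s: 10.4
position: [0.4551, 0.1122, 0.0244]
tcp_rot: [[0.999, 0.046, -0.006], [0.046, -0.999, 0.0], [-0.006, -0.0, -1.0]]
force: [-0.5, 0.1, -0.8]
opening: 0.004
grasp_force: 0.0
```

```bash
python3 -c "
from h import *
pack('pics/e.png')"
```

```text
t 10.45 n 3968 size 0.120 0.171 yaw_rel -1.7 centre world [0.658 0.143] rail [-0.073  0.165] tcp_rail [-0.275  0.15 ] tcp [0.457 0.117 0.025] F [0.6 3.4 0.4]
```

View pics/e.png

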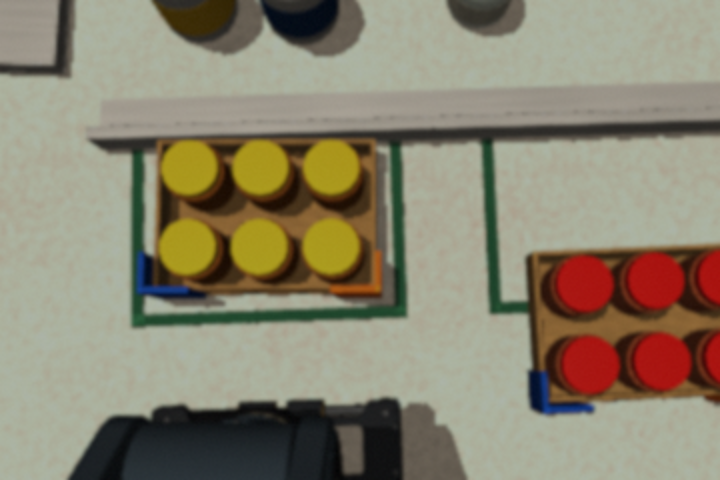

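The picture shows the pack inside the bay, about 6 mm from the rail and 2° out. Next is one small blue push and then one small orange push, to bring it snug.

{"method": "move_arm", "body": {"increments": [{"xyz":[0,-40,0],"roll":0,"grip":0},{"xyz":[0,-40,0],"roll":0,"grip":0},{"xyz":[25,-20,0],"roll":0,"grip":0},{"xyz":[32,0,0],"roll":0,"grip":0},{"xyz":[30,0,0],"roll":0,"grip":0}]}}

```text
time_s: 10.87
position: [0.5437, 0.2197, 0.0251]
tcp_rot: [[0.999, 0.054, 0.003], [0.054, -0.999, 0.001], [0.004, -0.001, -1.0]]
force: [0.6, 0.5, 0.1]
opening: 0.005
grasp_force: 0.0
```

{"method": "move_arm", "body": {"increments": [{"xyz":[15,0,0],"roll":0,"grip":0},{"xyz":[8,0,0],"roll":0,"grip":0},{"xyz":[5,0,0],"roll":0,"grip":0},{"xyz":[3,0,0],"roll":0,"grip":0},{"xyz":[1,0,0],"roll":0,"grip":0}]}}

```text
time_s: 11.28
position: [0.57, 0.2184, 0.024]
tcp_rot: [[0.999, 0.05, -0.007], [0.05, -0.999, -0.0], [-0.007, 0.0, -1.0]]
force: [-6.0, 0.3, 4.2]
opening: 0.005
grasp_force: 2.9
```

```bash
python3 -c "
from h import *
pack()"
```

```text
t 11.33 n 3522 size 0.118 0.172 yaw_rel -2.3 centre world [0.658 0.142] rail [-0.073  0.165] tcp_rail [-0.157  0.246] tcp [0.57  0.218 0.024] F [-3.9  0.8  1.7]
```

Blue is home. Now the orange post, about 8 mm.

{"method": "move_arm", "body": {"increments": [{"xyz":[-35,0,0],"roll":0,"grip":0},{"xyz":[-35,0,0],"roll":0,"grip":0},{"xyz":[0,40,0],"roll":0,"grip":0},{"xyz":[0,41,0],"roll":0,"grip":0},{"xyz":[0,41,0],"roll":0,"grip":0}]}}

```text
time_s: 11.75
position: [0.5082, 0.093, 0.0247]
tcp_rot: [[0.999, 0.054, -0.0], [0.054, -0.999, -0.0], [-0.0, 0.0, -1.0]]
force: [-0.0, -0.0, 0.4]
opening: 0.005
grasp_force: 0.0
```

{"method": "move_arm", "body": {"increments": [{"xyz":[0,30,0],"roll":0,"grip":0},{"xyz":[0,13,0],"roll":0,"grip":0},{"xyz":[25,0,0],"roll":0,"grip":0},{"xyz":[20,0,0],"roll":0,"grip":0},{"xyz":[12,0,0],"roll":0,"grip":0}]}}

```text
time_s: 12.17
position: [0.571, 0.052, 0.0249]
tcp_rot: [[0.999, 0.048, 0.003], [0.048, -0.999, -0.0], [0.003, 0.0, -1.0]]
force: [0.3, -1.3, -0.7]
opening: 0.006
grasp_force: 0.0
```

{"method": "move_arm", "body": {"increments": [{"xyz":[6,0,0],"roll":0,"grip":0},{"xyz":[4,0,0],"roll":0,"grip":0},{"xyz":[3,0,0],"roll":0,"grip":0},{"xyz":[2,0,0],"roll":0,"grip":0},{"xyz":[0,0,0],"roll":0,"grip":0}]}}

```text
time_s: 12.58
position: [0.5815, 0.0539, 0.024]
tcp_rot: [[0.999, 0.051, -0.005], [0.051, -0.999, -0.0], [-0.005, -0.0, -1.0]]
force: [-3.8, -2.8, 0.6]
opening: 0.005
grasp_force: 2.1
```

{"method": "move_arm", "body": {"increments": [{"xyz":[-25,0,0],"roll":0,"grip":0},{"xyz":[-35,0,0],"roll":0,"grip":0},{"xyz":[-35,0,0],"roll":0,"grip":0},{"xyz":[-15,0,0],"roll":0,"grip":0},{"xyz":[0,0,0],"roll":0,"grip":0}]}}

```text
time_s: 13.0
position: [0.4685, 0.0492, 0.0245]
tcp_rot: [[0.999, 0.05, -0.006], [0.05, -0.999, 0.001], [-0.006, -0.002, -1.0]]
force: [-0.4, 0.0, -1.0]
opening: 0.003
grasp_force: 0.0
```

```bash
python3 -c "
from h import *
pack('pics/f.png')"
```

```text
t 13.05 n 3954 size 0.119 0.173 yaw_rel -0.1 centre world [0.662 0.145] rail [-0.068  0.167] tcp_rail [-0.263  0.081] tcp [0.473 0.049 0.025] F [ 0.7  0.4 -0.1]
```

View pics/f.png

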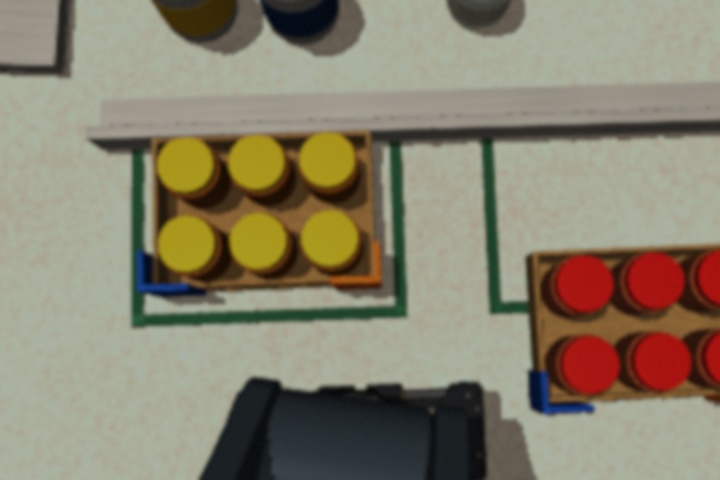

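The picture shows the pack square and snug against the rail in mid-bay (0.1° out, origin about 71 mm before the rail). The arm is clear and the red pack has not moved.

```bash
python3 -c "
from rig import bot
print(bot.hand_in())"
```

```text
the job is handed in; nothing more can be done
None
```

The yellow-lidded pack is handed in, measuring snug and square against the rail in the left bay (about 0.1° out, 3 mm off mid-bay) with the red-lidded pack where it was; hand-in returned no verdict.

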